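# True up a frame corner with an assembly square

## Task

The frame corner on the sloped easel has been screwed up out of square. Pick up the orange assembly square, lay it flat on the easel inside the corner and press it gently but firmly into the corner, for about a second, against both battens at once, so that the loose batten is swung out square and both legs sit flush with no gaps; do not push the loose batten with the gripper itself. Leave the square lying flush in the corner, let go, and leave the other things on the bench alone.

Things in the scene. Friction and masses are not known exactly. Their poses are not given: they have to be found in the camera images.
- corner (a point): Where the inner faces of the two battens should meet, on the surface of the sloped board. Axes: x up the slope (the way the side batten should run), y to the left along the bottom batten, z square off the board (27 degrees from vertical, leaning towards the robot). The easel with all of this stands in a new place and yaw each time.
- deck: The easel's plywood board, 260 mm up the slope by 300 mm wide, fixed, 27 degrees from level, rising away from the robot; low edge 30 mm, top edge 148 mm above the bench. Origin at the middle of its upper surface, axes as the corner's; the corner lies at x -80, y -85 mm of it.
- batten: The fixed pale bottom batten, 30 mm wide, 18 mm high off the board; its inner face is the plane x = 0 of the corner and reaches from y = 0 to y = 215 mm. It does not move. Origin and axes as the corner's. Friction of the square on battens and board is about 0.3, so on the slope the square slides down against this batten when let go, and some of a push is lost to drag along a face.
- side_batten: The loose pale side batten, 30 mm wide, 18 mm high, reaching 219 mm up the board from its one screw. Origin at the screw on the board's surface (corner frame: x -15, y -15 mm); x along its length, y to the left across it, z off the board; inner face: its plane y = +15 mm. Square when its x agrees with the corner's. Its far end starts leaning inwards (left) by 0.08 to 0.2 rad.
- square_grip (a point): Middle of the black grip bar of the assembly square, 40 mm above the square's underside: grasp here. The bar is 18 mm thick, 125 mm long, 14 to 56 mm above the underside, and runs along (1, -1) of the square's x and y, so the fingers close along (1, 1). Axes: x along one leg, y along the other, z up. The square starts flat on the bench.
- square: The orange assembly square, about 0.22 kg, origin on its underside below the grip's middle, same axes. Two legs 150 mm long from the heel, 24 mm wide, 14 mm thick. Its outer faces, which bear on the battens, are its planes x = -50 and y = -50 mm. Seated, its axes agree with the corner's and its origin lies at corner x = y = 50 mm, z = 0.
- square_heel (a point): The heel of the square, where its two outer faces would meet, on the underside (square frame: -50, -50, 0 mm; the heel is cut away 10 by 10 mm). It is to come to the corner point.
- spray: Red spray can, 52 mm across, 160 mm high, origin under its centre. A bystander.
- filler: Grey jar, 72 mm across, 130 mm high, origin under its centre. A bystander.
- papercup: White paper cup, 72 mm across, 85 mm high, origin under its centre. A bystander.
- offcut: Loose wooden offcut, 110 x 40 x 18 mm, origin under its centre. A bystander.
- sander: Cork sanding block, 65 x 40 x 30 mm, origin under its centre. A bystander.
- driver: Screwdriver with a red handle, about 200 mm long, lying on the bench to the right. A bystander.
- glue: Yellow glue bottle, 60 mm across, 150 mm high, origin under its centre. A bystander.
- side_end (a point): Point on the side batten's inner face, on the board, 165 mm along from its screw (side batten frame: x 165, y 15, z 0 mm). The batten turns about its screw alone, stays where it is left, and can be swung past square either way: no stop there. It is stiff: swinging it takes about 3 N at this point (0.45 N m).
Mind the look-alikes: they are no part of the job. Leave any red look-alike of the square alone.

How it is judged (in metres and radians):
On the way:
1. the square is pressed on both battens at once, with at least 3 N on each, the loose batten square within 0.02 rad (contact force between square and batten above 3 N and contact force between square and side_batten above 3 N and angle between the x axis of side_batten and the x axis of corner, either way round below 0.02 rad), for 0.5 s.
At the end, for the whole second after the job is handed in: The loose batten stands square to the bottom one within 0.02 rad (1.1 degrees); the assembly square lies at rest, flat on the board (within 4 mm and 0.03 rad), its heel within 2.5 mm of the corner along both battens and its legs aligned with them within 0.03 rad; released (x of square_heel in the frame of corner between -0.0025 and 0.0025 m and y of square_heel in the frame of corner between -0.0025 and 0.0025 m and z of square_heel in the frame of corner below 0.004 m and angle between the x axis of square and the x axis of corner, either way round below 0.03 rad and angle between the z axis of square and the z axis of corner, either way round below 0.03 rad and linear speed of square below 0.01 m/s and angle between the x axis of side_batten and the x axis of corner, either way round below 0.02 rad); the robot touches nothing.
It fails at once if a batten is rammed by the square with more than 40 N (contact force between square and batten above 40 N or contact force between square and side_batten above 40 N).
It fails at once if the loose batten is pushed by the robot itself (over 3 N) (contact force between any of the arm, the fingers and side_batten above 3 N).
It fails at once if a bystander is moved more than 30 mm (distance of any of spray, filler, papercup, offcut, sander, driver, glue from where it was at the start of the episode above 0.03 m).
It also fails if it takes over 72 s, if anything falls off the work surface, if the arm or the gripper's body presses on something with over 40 N, if the wrist force passes 120 N, or if a joint passes its speed limit or range.

## Robot

A 6-joint arm with a two-finger parallel gripper is mounted at the origin on the work surface. World frame = base frame: x ahead of the robot, y to its left, z up, the work surface at z = 0. Lengths are in mm, angles in rad, forces in N, time in s.
With the tool pointing down it reaches from about 300 to 950 mm from the base axis. Payload 3.1 kg.
Tool frame: the origin (TCP) lies midway between the tips of the shut fingers; the grasp point (between the pads) lies 19 mm behind it; z points along the fingers, y is the line along which they close (so a half turn about z gives the same grasp; the last joint's range is limited). The gripper opens to 85 mm and grips with 20 to 120 N. Pads are 22 mm wide; open, the fingers measure 114 mm over their backs; the gripper's body (76 mm by 85 mm) begins 54 mm behind the grasp point. The pads swing forward as they close: fully open they stand 13 mm farther back than shut.
Start: joints at [1.217, 0.308, 1.634, -0, 1.2, -0.07], TCP at [175.029, 599.997, 231.272] pointing down, gripper open.
Joint ranges: [-3.06, 3.06], [-0.79, 1.96], [0.05, 2.63], [-1.19, 4.34], [0.05, 2.64], [-2.94, 2.94]. Speed limits (rad/s): [2.79, 2.79, 3.14, 3.14, 3.14, 3.14].

## Interface

Orientations are given as a unit quaternion [w, x, y, z].
In Python, from rig import get_obs, capture, camera_params, job_done gives the robot as it stands.
- The arm moves only by the tool send_rows, never from a script. Its argument "plan" is a list of rows, each a list of 3 entries, a list of its own where there are three numbers: the shift along the world's x, y, z in cm, then the turn, a rotation vector about the world's x, y, z in degrees, then the opening, from -1 (shut) to 1 (fully open). In form: [[[tx, ty, tz], [rx, ry, rz], claw], ...]. A call has 1 to 8 rows; each row is the pose to reach, as a shift and turn from the pose commanded when the call began; what a row does not reach only later rows make up. A row lasts 1/10 s, in which the tool goes at most 50 mm and 8.59 degrees, less where a joint would pass 70% of its speed; a pose out of reach is approached as far as the arm can. A call with a gripper value outside its range is refused whole. The fingers move at their own pace and stop on an object; "grip_force" is the grip in N (left out, the last holds). Time passes only in rows, so rows that repeat a pose let the fingers close. It gives the time, the measured TCP pose, the force, the opening and the grip force at its end, in the units of the state.
- get_obs(): the state, without advancing time (a new reading comes with each control period).
- capture(name): name is "scene" or "top" or "wrist"; returns (picture, depth): 384x512x3 uint8, red, green, blue; 384x512 float32, mm along the optical axis (not along the pixel's ray), 0 where there is no reading.
- camera_params(name): a dict with "camera_matrix" (3x3 intrinsics, pixels), "k1" (the pictures are not rectified: a ray, as slopes to the right and down, at radius r is drawn at 1 + k1 r^2 times it, then the intrinsics apply), "origin" and "rotation" of the camera in the world. Camera axes: x right, y up, looking along -z (the intrinsics and any distortion apply to the point x, -y, -z); pixel columns grow to the right and rows downward; lengths in mm; the calibration is good to about 2 mm. A picture is of the moment at which its call begins: read the wrist's pose just before it. camera_params takes no time and is no camera call; for the wrist camera it gives the pose at the moment of the call.
- job_done(): hands the job in; it is judged then, once.
The state is a dict: "time_s": time; "joints": joint angles; "joint_velocities": joint speeds; "joint_efforts": joint torques, N m; "tool_pos": TCP position; "ee_rot": TCP orientation; "force": force on the tool from outside, world axes, zero at the start; "torque": the same for the moment, N m; "gripper_width": finger opening in mm; "gripper_force": force on a finger pad.
Only numpy, scipy, OpenCV 4.12 (cv2) and the standard library are available. Lean on these libraries where they do the work, as an engineer would, in place of code of your own. Each camera call takes 0.05 s, during which the arm holds its last target. There are 200 camera calls.

## Working session

There is one attempt and no reset: what is moved stays moved. The work goes in short steps, Python scripts to look and compute and a tool call to move; the robot and the scene stay as the last step left them, time stands still between calls to the robot, and variables do not carry over. Pictures are saved under pics/ and viewed, at most 10 in all, crops included, and the job is handed in when it is done.

Besides the shell and the picture viewer there is one more tool, called after "Emit:" in YAML: its name, and indented under it one key for each argument. send_rows: Moves the arm, as the interface text tells. Its arguments: {"type":"object","properties":{"plan":{"type":"array"},"grip_force":{"type":"number"}},"required":["plan"]}

```bash
mkdir -p pics; cat > h.py <<'E'
import numpy as np, cv2
from rig import get_obs, capture, camera_params, job_done
from scipy.spatial.transform import Rotation as R
def cloud(dep,p):
    K=np.array(p["camera_matrix"]);h,w=dep.shape
    v,u=np.mgrid[0:h,0:w].astype(float)
    pts=cv2.undistortPoints(np.stack([u.ravel(),v.ravel()],1)[:,None],K,np.zeros(5)) if 0 else None
    x=(u-K[0,2])/K[0,0];y=(v-K[1,2])/K[1,1]
    k=p["k1"];xs,ys=x.copy(),y.copy()
    for _ in range(20):
        f=1+k*(xs**2+ys**2);xs=x/f;ys=y/f
    c=np.stack([xs,-ys,-np.ones_like(xs)],-1)
    Rm=np.array(p["rotation"]);d=c@Rm.T
    o=np.array(p["origin"])
    P=o+d*dep[...,None];P[dep==0]=np.nan
    return P,o,d
def onplane(o,d,n,p0):
    return o+d*(((p0-o)@n)/(d@n))[...,None]
def quat(o):
    q=o["ee_rot"];return R.from_quat([q[1],q[2],q[3],q[0]])
E
python3 - <<'E'
from h import *
for n in ("scene","top"):
    im,dp=capture(n);p=camera_params(n);np.savez(n+".npz",im=im,dp=dp);print(n,np.round(p["origin"]),np.round(p["rotation"],2).tolist(),p["k1"],p["camera_matrix"])
    cv2.imwrite(f"pics/{n}.png",cv2.resize(im[:,:,::-1],(768,576)))
print(get_obs())
E
```

```text
scene [1369. -712.  778.] [0.78, 0.44, 0.22, 0.4] -0.16794638225769204 [[434.22242558   0.         254.71446082]
 [  0.         434.22242558 190.21084206]
 [  0.           0.           1.        ]]
top [ 225.  -56. 1350.] [0.72, 0.07, -0.07, -0.69] -0.11664519892667194 [[434.0396009    0.         255.10202575]
 [  0.         434.0396009  191.59344276]
 [  0.           0.           1.        ]]
{'time_s': 0.1, 'joints': array([ 1.21729929e+00,  3.08931782e-01,  1.63505284e+00, -1.24400673e-05,
        1.19975094e+00, -6.97143065e-02]), 'joint_velocities': array([-1.00659855e-03, -2.63303168e-03, -2.39600248e-03,  1.28636072e-03,
        7.69148897e-04, -7.35859960e-05]), 'joint_efforts': array([-9.72017551e-05, -4.16405225e+01, -2.77641660e+01, -2.89913271e-05,
        3.92839545e-03,  5.12649805e-06]), 'tool_pos': array([174.76821701, 599.27728712, 230.15638006]), 'ee_rot': array([-2.19372037e-04,  1.41413402e-01,  9.89950050e-01, -1.04877035e-03]), 'force': array([ 0.67103424,  0.48197595, -0.96113174]), 'torque': array([0.01551431, 0.05038384, 0.00264537]), 'gripper_force': 0.0, 'gripper_width': 85.0825428953356}
```

```bash
sed -i '/undistortPoints/d; s/Rm=np.array(p\["rotation"\]);/q=p["rotation"];Rm=R.from_quat([q[1],q[2],q[3],q[0]]).as_matrix();/' h.py
```

```text
(no output)
```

View pics/top.png

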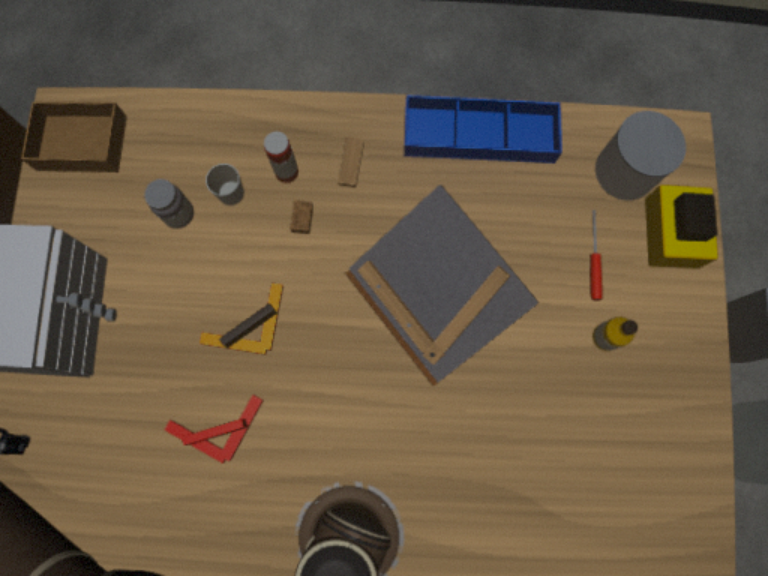

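View pics/scene.png

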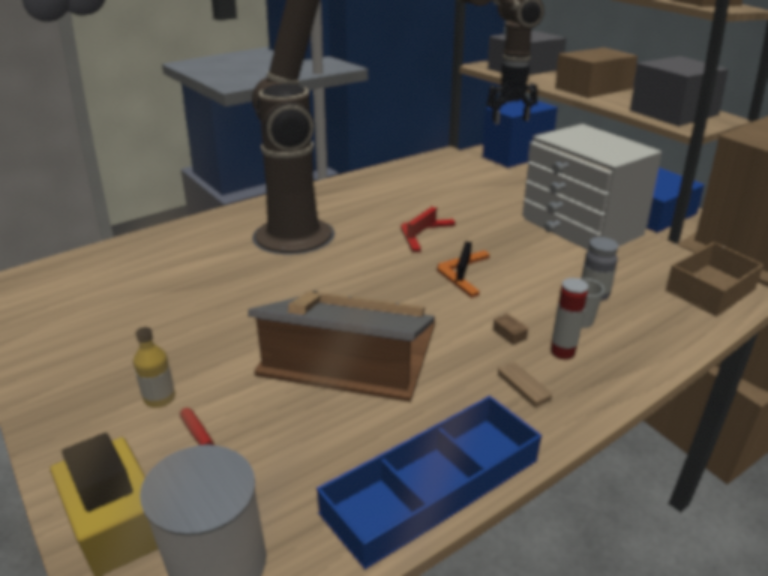

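```bash
python3 - <<'E'
from h import *
z=np.load("top.npz");im,dp=z["im"],z["dp"];P,o,d=cloud(dp,camera_params("top"))
hsv=cv2.cvtColor(im,cv2.COLOR_RGB2HSV)
def st(n,u,v): print(n,hsv[v,u],P[v,u].round(1))
st("org",180,210);st("deck",300,165);st("bat",255,203);st("side",310,205);st("bench",200,250);st("yellow",150,227);st("red",150,306);st("bar",163,219)
# deck plane
H=P[...,2]
box=np.zeros(H.shape,bool);box[120:260,225:362]=1
g=box&(hsv[...,1]<60)&(H>25)&(H<170)
Q=P[g];
for _ in range(4):
    c=Q.mean(0);n=np.linalg.svd(Q-c,full_matrices=False)[2][2];n*=np.sign(n[2]);r=(Q-c)@n;Q=Q[abs(r)<max(2.5*r.std(),1)]
print("plane",n,c,np.degrees(np.arccos(n[2])),"yaw",np.degrees(np.arctan2(-n[1],-n[0])),r.std(),len(Q))
hh=(P-c)@n
b=box&(hsv[...,1]>70)&(hh>8)&(hh<30)
print("batten h",np.median(hh[b]),b.sum())
# orange
m=((hsv[...,0]>8)&(hsv[...,0]<28)&(hsv[...,1]>170)&(hsv[...,2]>90)).astype(np.uint8)
k,l,s,ce=cv2.connectedComponentsWithStats(m)
for i in range(1,k):
    if s[i,4]>30: print(s[i],ce[i].round(1),np.nanmedian(H[l==i]))
cv2.imwrite("pics/crop.png",cv2.resize(im[180:320,100:240,::-1],(600,600),interpolation=cv2.INTER_CUBIC))
E
```

```text
org [ 16 154  38] [434.1 181.8  32.4]
deck [98 13 81] [ 569.4 -176.3  118.5]
bat [ 0 20 89] [465.2 -48.4  36.9]
side [ 16 110 130] [ 451.5 -207.9  116.5]
bench [ 18 105 138] [316.9 116.5  -4.3]
yellow [18 39 66] [374.5 264.7  56.2]
red [  4 161 122] [138.3 259.   -1.4]
bar [22 47 60] [400.2 226.5  58.9]
plane [-0.29218962  0.3507795   0.88970724] [ 514.66744293 -166.41265779   96.65197273] 27.16351854194023 yaw -50.20663862565944 2.3720957732779357 6534
batten h 17.67826507616943 2208
[440 123  39  50 281] [455.4 158.7] 88.50789619458465
[450 123  25   7  45] [464.1 125.3] 90.5379406840209
[179 189   9  19 119] [183.2 196.9] 13.504831895608959
[153 210  32  26 312] [172.1 225.9] 13.59468264219231
[404 211  19  20 209] [411.5 221.2] 103.93075033434184
[133 222  17  10 108] [140.3 226.1] 13.644110991670686
```

View pics/crop.png

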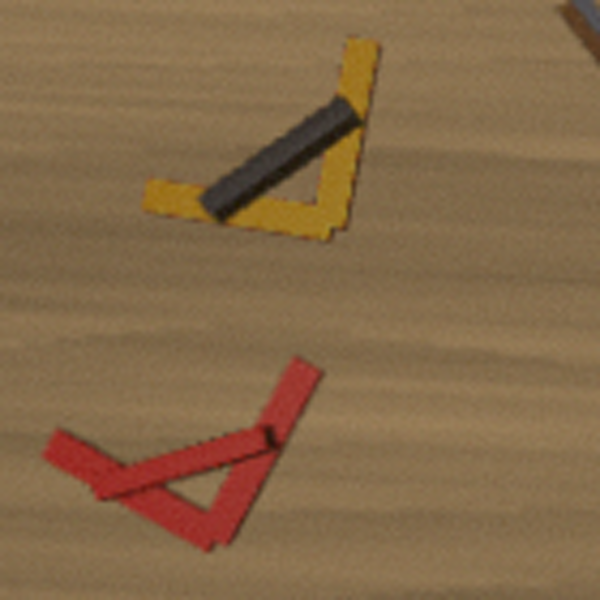

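```bash
cat > m.py <<'E'
from h import *
def edges(a,t,lo,hi,step=6):
    # for along-coordinate a and cross t, fit lines to lower/upper edges and return (slope,off) x2
    c,L,U=[],[],[]
    for s in np.arange(lo,hi,step):
        k=(a>=s)&(a<s+step)
        if k.sum()>3: c.append(s+step/2);L.append(np.percentile(t[k],4));U.append(np.percentile(t[k],96))
    out=[]
    for y in (L,U):
        y=np.array(y);x=np.array(c);k=np.ones(len(x),bool)
        for _ in range(3):
            p=np.polyfit(x[k],y[k],1);r=abs(np.polyval(p,x)-y);k=r<max(2*np.median(r),1)
        out.append(p)
    return out
def deck(P,o,d,hsv,box):
    g=box&(hsv[...,1]<60)&(P[...,2]>25)&(P[...,2]<170);Q=P[g]
    for _ in range(5):
        c=np.median(Q,0);c=Q.mean(0);n=np.linalg.svd(Q-c,full_matrices=False)[2][2];n*=np.sign(n[2]);r=(Q-c)@n;Q=Q[abs(r)<max(2*r.std(),1)]
    x=np.array([0,0,1])-n*n[2];x/=np.linalg.norm(x);F=np.stack([x,np.cross(n,x),n],1)
    return F,c
def corner(P,o,d,hsv,box,F,c):
    n=F[:,2]
    hh=(P-c)@n
    b=(box&(hsv[...,1]>70)&(hh>8)&(hh<30)).astype(np.uint8)
    k,l,s,ce=cv2.connectedComponentsWithStats(b);b=l==1+np.argmax(s[1:,4])
    T=(onplane(o,d[b],n,c+18*n)-c)@F
    return T,b
E
python3 - <<'E'
from m import *
z=np.load("top.npz");im,dp=z["im"],z["dp"];P,o,d=cloud(dp,camera_params("top"));hsv=cv2.cvtColor(im,cv2.COLOR_RGB2HSV)
box=np.zeros(dp.shape,bool);box[120:260,225:362]=1
F,c=deck(P,o,d,hsv,box);print(F.round(3).tolist(),np.degrees(np.arctan2(F[1,0],F[0,0])))
T,b=corner(P,o,d,hsv,box,F,c);print(T.min(0),T.max(0))
np.save("T.npy",T)
x0,y0=np.percentile(T[:,0],1),np.percentile(T[:,1],1)
e=edges(T[:,1],T[:,0],y0+60,y0+220);k=T[:,0]<x0+45
e=edges(T[k,1],T[k,0],y0+60,y0+220);print("bottom x=f(y):",e)
k=T[:,1]<y0+65;e2=edges(T[k,0],T[k,1],x0+60,x0+205);print("side y=f(x)",e2)
# deck outline
g=box&((hsv[...,1]<60)|b)&(abs((P-c)@F[:,2])<28)&(P[...,2]>25)
D=(onplane(o,d[g],F[:,2],c)-c)@F
print("deck rect",cv2.minAreaRect(D[:,:2].astype(np.float32)),"cam",(o-c)@F)
# square
H=P[...,2];m=((hsv[...,0]>8)&(hsv[...,0]<28)&(hsv[...,1]>170)&(hsv[...,2]>90));m[:,:125]=0;m[:,195:]=0
S=onplane(o,d[m],np.array([0,0,1.]),np.array([0,0,14.]))[:,:2]
a=np.radians(-10)
for _ in range(3):
    Rz=np.array([[np.cos(a),np.sin(a)],[-np.sin(a),np.cos(a)]]);s=S@Rz.T
    x0,y0=np.percentile(s,1,axis=0)
    kA=(s[:,0]<x0+30);eA=edges(s[kA,1],s[kA,0],y0+40,y0+140)
    kB=(s[:,1]<y0+30);eB=edges(s[kB,0],s[kB,1],x0+40,x0+140)
    a+= (eB[0][0]-eA[0][0])/2
    print(np.degrees(a),eA,eB)
# bar
bm=(H>40)&(H<75)&(hsv[...,2]<90);bm[:,:130]=0;bm[:,190:]=0;bm[:185]=0;bm[245:]=0
B=P[bm];print("bar",bm.sum(),np.median(B,0))
r=cv2.minAreaRect(onplane(o,d[bm],np.array([0,0,1.]),np.array([0,0,56.]))[:,:2].astype(np.float32));print(r)
h0=np.array([x0,y0]);Rz=np.array([[np.cos(a),np.sin(a)],[-np.sin(a),np.cos(a)]])
y=eB[0][1];x=eA[0][1];print("heel",Rz.T@[x,y],"grip",Rz.T@[x+50,y+50])
E
```

```text
[[0.569, 0.768, -0.292], [-0.683, 0.64, 0.351], [0.457, 0.0, 0.89]] -50.19445348322969
[-126.86589461 -120.62973466   18.        ] [106.93470389 124.3328383   18.        ]
bottom x=f(y): [array([-5.31013772e-03, -1.24269239e+02]), array([-4.50837454e-03, -9.54429838e+01])]
side y=f(x) [array([  0.17847196, -97.74993551]), array([  0.19130061, -72.11088614])]
deck rect ((-16.183547973632812, -4.462615966796875), (259.4388122558594, 298.64849853515625), 0.28889039158821106) cam [ 331.67351917 -151.62429607 1238.21540249]
-6.323134445024156 [array([-6.86887307e-02,  3.37234516e+02]), array([-5.49711134e-02,  3.52854822e+02])] [array([5.96580895e-02, 2.22534983e+02]), array([6.00975570e-02, 2.42928669e+02])]
-6.0305729878823415 [array([-6.01717698e-03,  3.36375423e+02]), array([8.79937520e-03, 3.52380912e+02])] [array([4.19514440e-03, 2.18333226e+02]), array([-1.65201755e-03,  2.41470748e+02])]
-6.553015693876311 [array([3.92884468e-03, 3.35322195e+02]), array([1.20081992e-02, 3.52886795e+02])] [array([-1.43078461e-02,  2.24252281e+02]), array([-6.62979351e-03,  2.41415309e+02])]
bar 274 [410.26682426 222.74516661  54.92847639]
((409.3955078125, 223.24932861328125), (22.055824279785156, 123.3323745727539), 38.06803894042969)
heel [358.72366384 184.51935697] grip [414.1031238  228.48656537]
```

The orange square with the black bar (crop (280,150), i.e. picture pixel (165,215)) is the one to use. The all-red piece at (150,306) is the look-alike. The heel is at about (359,184), the grip at about (410,224) with yaw about -6.7°. The easel's yaw is about -50°.

Emit:
send_rows:
  plan:
    - [[23.55,-37.6,-6],[0,0,-35.4],0.2]
    - [[23.55,-37.6,-6],[0,0,-35.4],0.2]
    - [[23.55,-37.6,-6],[0,0,-35.4],0.2]
    - [[23.55,-37.6,-6],[0,0,-35.4],0.2]
    - [[23.55,-37.6,-6],[0,0,-35.4],0.2]
    - [[23.55,-37.6,-6],[0,0,-35.4],0.2]
    - [[23.55,-37.6,-6],[0,0,-35.4],0.2]
    - [[23.55,-37.6,-6],[0,0,-35.4],0.2]
  grip_force: 100

```text
time_s: 0.9
tool_pos: [385.8, 262.2, 177.3]
ee_rot: [-0.0, 0.436, 0.9, 0.0]
force: [0.3, 0.3, 0.0]
gripper_width: 51.6
gripper_force: 0.0
```

Emit:
send_rows:
  plan:
    - [[0,0,0],[0,0,0],0.2]

```text
time_s: 1.0
tool_pos: [387.1, 259.0, 176.5]
ee_rot: [0.0, 0.439, 0.899, -0.002]
force: [-0.9, 0.3, -0.4]
gripper_width: 51.2
gripper_force: 0.0
```

Emit:
send_rows:
  plan:
    - [[2.3,-3.5,-0.5],[0,0,0],0.2]
    - [[2.3,-3.5,-0.5],[0,0,0],0.2]
    - [[2.3,-3.5,-0.5],[0,0,0],0.2]

```text
time_s: 1.3
tool_pos: [408.1, 229.0, 172.4]
ee_rot: [-0.001, 0.437, 0.9, -0.0]
force: [-0.3, -1.0, -0.4]
gripper_width: 51.5
gripper_force: 0.0
```

```bash
python3 - <<'E'
from h import *
ob=get_obs();p=camera_params("wrist");im,dp=capture("wrist")
np.savez("w1.npz",im=im,dp=dp)
print(ob["tool_pos"],quat(ob).as_matrix().round(3).tolist(),p["origin"])
P,o,d=cloud(dp,p);hsv=cv2.cvtColor(im,cv2.COLOR_RGB2HSV)
cv2.imwrite("pics/w1.png",im[:,:,::-1])
bm=(P[...,2]>48)&(P[...,2]<64)&(hsv[...,2]<90)
k,l,s,ce=cv2.connectedComponentsWithStats(bm.astype(np.uint8))
if k>1:
    i=1+np.argmax(s[1:,4]);print(s[i],ce[i],np.nanmedian(P[l==i],0))
    print(cv2.minAreaRect(onplane(o,d[l==i],np.array([0,0,1.]),np.array([0,0,56.]))[:,:2].astype(np.float32)))
E
```

```text
[408.14803353 228.98106298 172.35519021] [[-0.619, 0.786, -0.001], [0.786, 0.619, 0.0], [0.001, -0.001, -1.0]] [359.7012752  291.44314678 314.41478657]
[ 249  120   21  129 2470] [259.15506073 182.14210526] [407.35407921 231.84884713  55.29533348]
((411.639892578125, 226.68336486816406), (17.80975341796875, 123.29721069335938), 38.594818115234375)
```

View pics/w1.png

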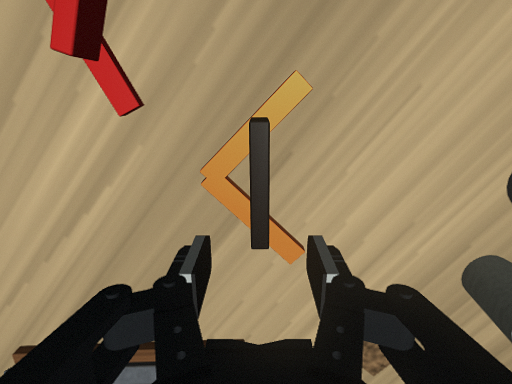

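Emit:
send_rows:
  plan:
    - [[0,0,-5],[0,0,0.4],0.2]
    - [[0,0,-9],[0,0,0.4],0.2]
    - [[0,0,-9],[0,0,0.4],0.2]
    - [[0,0,-9],[0,0,0.4],0.2]

```text
time_s: 1.75
tool_pos: [407.4, 229.9, 82.5]
ee_rot: [-0.001, 0.432, 0.902, -0.001]
force: [0.1, 0.7, 0.0]
gripper_width: 51.1
gripper_force: 0.0
```

Emit:
send_rows:
  plan:
    - [[0.4,-0.3,-3],[0,0,0],0.2]
    - [[0.4,-0.3,-6.1],[0,0,0],0.2]
    - [[0.4,-0.3,-6.1],[0,0,0],0.2]
    - [[0.4,-0.3,-6.1],[0,0,0],0.2]

```text
time_s: 2.15
tool_pos: [413.7, 227.1, 23.5]
ee_rot: [0.001, 0.432, 0.902, 0.001]
force: [-0.1, -1.2, -0.2]
gripper_width: 51.4
gripper_force: 0.0
```

Emit:
send_rows:
  plan:
    - [[0,0,0],[0,0,0],-1]
    - [[0,0,0],[0,0,0],-1]
    - [[0,0,0],[0,0,0],-1]
    - [[0,0,0],[0,0,0],-1]
    - [[0,0,0],[0,0,0],-1]
    - [[0,0,0],[0,0,0],-1]
  grip_force: 100

```text
time_s: 2.75
tool_pos: [414.0, 226.8, 23.9]
ee_rot: [0.001, 0.433, 0.902, 0.001]
force: [-1.9, -0.1, 7.9]
gripper_width: 16.6
gripper_force: 98.1
```

Emit:
send_rows:
  plan:
    - [[0,0,5],[0,0,0],-1]
    - [[0,0,10],[0,0,0],-1]
    - [[0,0,15],[0,0,0],-1]
    - [[0,0,20],[0,0,0],-1]
    - [[0,0,20],[0,0,0],-1]
    - [[0,0,20],[0,0,0],-1]

```text
time_s: 3.35
tool_pos: [413.1, 226.3, 223.5]
ee_rot: [0.001, 0.433, 0.902, 0.002]
force: [-0.4, -0.5, -3.0]
gripper_width: 16.5
gripper_force: 98.8
```

```bash
cat > g.py <<'E'
from m import *
import sys,json
def frame(yaw=-49.9,t=27):
    return (R.from_euler('z',yaw,degrees=True)*R.from_euler('y',-t,degrees=True))
if __name__=="__main__":
    z=np.load("top.npz");im,dp=z["im"],z["dp"];P,o,d=cloud(dp,camera_params("top"));hsv=cv2.cvtColor(im,cv2.COLOR_RGB2HSV)
    box=np.zeros(dp.shape,bool);box[120:260,225:362]=1
    F,c=deck(P,o,d,hsv,box)
    C=c+F@[-95.3,-90,0];np.save("C.npy",C)
    print("corner",C,"deck mid z (expect 89)",(C+frame().as_matrix()@[80,85,0]))
E
cat > go.py <<'E'
from g import *
# usage: go.py ox oy hz : shift/turn to bring square there
C=np.load("C.npy");Fr=frame();Fm=Fr.as_matrix()
ox,oy,hz=map(float,sys.argv[1:4])
ob=get_obs();q=quat(ob);m=q.as_matrix()
# nominal tool: y along (1,1)/s2 in square frame, z=-z
s=2**-.5
Tn=np.stack([np.cross([s,s,0],[0,0,-1]),[s,s,0],[0,0,-1]],1)
if q.as_matrix()[:,1]@(Fm@Tn)[:,1]<0: Tn=Tn@np.diag([-1,-1,1])
rot=R.from_matrix(Fm@Tn)*q.inv()
tgt=C+Fm@(np.array([50+ox,50+oy,hz])+np.array([s,-s,0])*1.4+[0,0,24])
print("shift cm",((tgt-ob["tool_pos"])/10).round(2),"turn",rot.as_rotvec(degrees=True).round(2),"tgt",tgt.round(1))
rel=Fm.T@(ob["tool_pos"]-tgt)+[ox,oy,hz]
print("now at (corner offs)",rel.round(1),"F corner",(Fm.T@ob["force"]).round(1),"tq",(Fm.T@ob["torque"]).round(2))
E
python3 g.py; python3 go.py 30 55 70; cat > cf.py <<'E'
E
python3 -c "
from g import *;print(frame().as_matrix().round(4))"
```

```text
corner [ 391.19709002 -158.83874151   53.13042117] deck mid z (expect 89) [ 502.12887762 -158.61222968   89.44966115]
shift cm [  7.67 -34.07  -4.98] turn [-13.02 -24.16 -42.85] tgt [ 489.8 -114.4  173.7]
now at (corner offs) [-223.6  215.8  255.1] F corner [-1.3 -0.6 -2.7] tq [-0.05 -0.01  0.04]
[[ 0.5739  0.7649 -0.2924]
 [-0.6815  0.6441  0.3473]
 [ 0.454  -0.      0.891 ]]
```

Emit:
send_rows:
  plan:
    - [[7.7,-34.1,3],[-13.0,-24.2,-42.8],-1]
    - [[7.7,-34.1,3],[-13.0,-24.2,-42.8],-1]
    - [[7.7,-34.1,3],[-13.0,-24.2,-42.8],-1]
    - [[7.7,-34.1,3],[-13.0,-24.2,-42.8],-1]
    - [[7.7,-34.1,3],[-13.0,-24.2,-42.8],-1]
    - [[7.7,-34.1,3],[-13.0,-24.2,-42.8],-1]
    - [[7.7,-34.1,3],[-13.0,-24.2,-42.8],-1]
    - [[7.7,-34.1,3],[-13.0,-24.2,-42.8],-1]

```text
time_s: 4.15
tool_pos: [487.4, -120.0, 249.3]
ee_rot: [0.23, 0.719, 0.656, -0.014]
force: [0.5, 0.2, -2.8]
gripper_width: 16.8
gripper_force: 98.6
```

Emit:
send_rows:
  plan:
    - [[0,0,0],[0,0,0],-1]
    - [[0,0,0],[0,0,0],-1]

```text
time_s: 4.35
tool_pos: [487.6, -114.2, 249.1]
ee_rot: [0.23, 0.717, 0.658, -0.012]
force: [-0.7, 0.4, -2.4]
gripper_width: 16.6
gripper_force: 98.6
```

```bash
python3 go.py 30 55 50
```

```text
shift cm [ 0.8  -0.72 -9.33] turn [-0.17 -0.45  0.01] tgt [ 495.6 -121.3  155.8]
now at (corner offs) [ 62.9  53.5 137.9] F corner [-1.7 -0.3 -1.8] tq [ 0.    0.45 -0.03]
```

Emit:
send_rows:
  plan:
    - [[0.8,-0.7,-4.5],[-0.2,-0.4,0],-1]
    - [[0.8,-0.7,-9.3],[-0.2,-0.4,0],-1]
    - [[0.8,-0.7,-9.3],[-0.2,-0.4,0],-1]
    - [[0.8,-0.7,-9.3],[-0.2,-0.4,0],-1]
    - [[0.8,-0.7,-9.3],[-0.2,-0.4,0],-1]

```text
time_s: 4.85
tool_pos: [499.7, -121.2, 161.1]
ee_rot: [0.237, 0.715, 0.658, -0.008]
force: [0.0, 0.2, -1.7]
gripper_width: 16.7
gripper_force: 98.7
```

```bash
python3 go.py 30 55 20; python3 - <<'E'
from h import *
p=camera_params("wrist");im,dp=capture("wrist");np.savez("w2.npz",im=im,dp=dp,q=p["rotation"],o=p["origin"])
cv2.imwrite("pics/w2.png",im[:,:,::-1])
E
```

```text
shift cm [ 0.47 -1.06 -3.2 ] turn [ 0.16  0.48 -0.15] tgt [ 504.4 -131.8  129.1]
now at (corner offs) [34.6 58.2 53.6] F corner [-0.9  0.1 -1.5] tq [0.02 0.4  0.03]
```

View pics/w2.png

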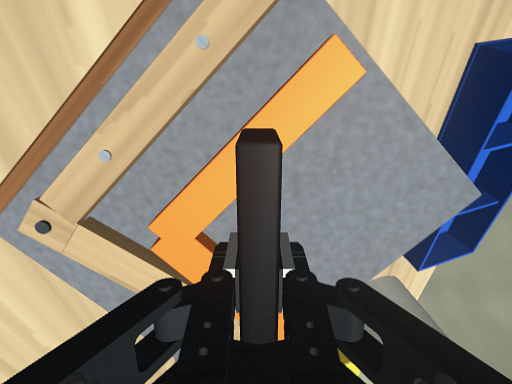

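```bash
cat > w.py <<'E'
from g import *
def wrist(im,dp,p):
    P,o,d=cloud(dp,p);C=np.load("C.npy");F=frame().as_matrix()
    hsv=cv2.cvtColor(im,cv2.COLOR_RGB2HSV);X=(P-C)@F
    g=(hsv[...,1]<50)&(abs(X[...,2])<10)&(X[...,0]>0)&(X[...,0]<170)&(X[...,1]>0)&(X[...,1]<215)
    A=X[g];co=np.linalg.lstsq(np.c_[A[:,:2],np.ones(len(A))],A[:,2],rcond=None)[0];print("deck z=ax+by+c",co.round(4),g.sum())
    dz=co[2]+co[0]*80+co[1]*85
    def on(mask,h): return (onplane(o,d[mask],F[:,2],C+h*F[:,2])-C)@F
    b=(hsv[...,0]>8)&(hsv[...,0]<25)&(hsv[...,1]>50)&(hsv[...,1]<150)&(abs(X[...,2]-dz-18)<5)&(X[...,0]<15)&(X[...,0]>-45)&(X[...,1]>15)&(X[...,1]<215)
    T=on(b,18+dz);print("bottom inner",edges(T[:,1],T[:,0],20,200)[1],"outer",edges(T[:,1],T[:,0],20,200)[0])
    org=(hsv[...,0]>5)&(hsv[...,0]<25)&(hsv[...,1]>185)&(hsv[...,2]>120)
    k,l,s,ce=cv2.connectedComponentsWithStats(org.astype(np.uint8));i=1+np.argmax(s[1:,4]);org=l==i
    Z=X[org];co=np.linalg.lstsq(np.c_[Z[:,:2],np.ones(len(Z))],Z[:,2],rcond=None)[0];print("org z=",co.round(4),s[i],np.median(Z[:,2]))
    T=on(org,np.median(Z[:,2]));lo=np.percentile(T,1,axis=0);print("org min/max",lo,np.percentile(T,99,axis=0))
    k=T[:,0]<lo[0]+30
    e=edges(T[k,1],T[k,0],lo[1]+35,np.percentile(T[:,1],99)-5,3);print("leg outer/inner x=f(y)",e)
    return X,hsv
if __name__=="__main__":
    if len(sys.argv)>1:
        z=np.load(sys.argv[1]);p=camera_params("wrist");p=dict(p);p["rotation"]=z["q"];p["origin"]=z["o"];im,dp=z["im"],z["dp"]
    else:
        p=camera_params("wrist");im,dp=capture("wrist")
    wrist(im,dp,p)
E
python3 w.py w2.npz
```

```text
deck z=ax+by+c [ 5.000e-04  1.100e-03 -7.026e-01] 31734
bottom inner [ 0.00412124 -2.11365328] outer [ 3.21843866e-03 -2.97477888e+01]
org z= [1.79300e-01 5.60000e-03 5.94604e+01] [148 130  94 101 193] 66.4840007783006
org min/max [35.40592639 69.34884103 66.48400078] [ 37.4149652  144.21609958  66.48400078]
leg outer/inner x=f(y) [array([1.03306620e-06, 3.55516335e+01]), array([-3.53489949e-04,  3.60076996e+01])]
```

```bash
sed -i 's/yaw=-49.9/yaw=-50.1/' g.py; python3 -c "
from g import *
C=np.load('C.npy');C=C+frame().as_matrix()@[-1.5,0,-0.3];np.save('C.npy',C)"; python3 go.py 25 55 4
```

```text
shift cm [ 0.54 -1.19 -5.02] turn [ 0.17  0.56 -0.32] tgt [ 505.5 -133.4  111.6]
now at (corner offs) [36.5 58.5 54.5] F corner [-0.2  1.  -2.7] tq [0.01 0.4  0.03]
```

Emit:
send_rows:
  plan:
    - [[0.3,-0.6,-2.5],[0.2,0.5,-0.3],-1]
    - [[0.5,-1.2,-4.7],[0.2,0.5,-0.3],-1]
    - [[0.5,-1.2,-4.7],[0.2,0.5,-0.3],-1]
    - [[0.5,-1.2,-4.7],[0.2,0.5,-0.3],-1]

```text
time_s: 5.3
tool_pos: [503.7, -134.1, 113.5]
ee_rot: [0.232, 0.718, 0.656, -0.011]
force: [0.4, -0.0, -2.2]
gripper_width: 16.4
gripper_force: 98.7
```

```bash
python3 go.py 20 55 0;  python3 -c "
from g import *;print(frame().as_matrix().round(4))"
```

```text
shift cm [ 0.01  0.27 -0.77] turn [-0.05 -0.12  0.08] tgt [ 503.8 -131.4  105.8]
now at (corner offs) [25.3 53.2  6. ] F corner [-0.8  0.3 -2.1] tq [-0.03  0.43  0.01]
[[ 0.5715  0.7672 -0.2912]
 [-0.6835  0.6414  0.3483]
 [ 0.454   0.      0.891 ]]
```

Emit:
send_rows:
  plan:
    - [[0.06,-0.07,-0.18],[0,0,0],-1]
    - [[0.12,-0.14,-0.36],[0,0,0],-1]
    - [[0.15,-0.17,-0.45],[0,0,0],-1]
    - [[0.15,-0.17,-0.45],[0,0,0],-1]
    - [[0.15,-0.17,-0.45],[0,0,0],-1]

```text
time_s: 5.8
tool_pos: [504.8, -135.7, 108.4]
ee_rot: [0.232, 0.718, 0.656, -0.011]
force: [-5.0, 3.5, 5.5]
gripper_width: 16.9
gripper_force: 100.3
```

```bash
python3 go.py 20 55 0
```

```text
shift cm [-0.1   0.43 -0.26] turn [-0.05 -0.16  0.07] tgt [ 503.8 -131.4  105.8]
now at (corner offs) [24.7 53.   0.6] F corner [-2.7 -1.6  7.6] tq [-0.02  0.2   0.02]
```

Emit:
send_rows:
  plan:
    - [[-0.32,0.38,-0.16],[0,0,0],-1]
    - [[-0.6,0.72,-0.39],[0,0,0],-1]
    - [[-0.9,1.06,-0.61],[0,0,0],-1]
    - [[-1.17,1.4,-0.84],[0,0,0],-1]
    - [[-1.17,1.4,-0.84],[0,0,0],-1]

```text
time_s: 6.3
tool_pos: [492.1, -120.8, 98.6]
ee_rot: [0.231, 0.718, 0.657, -0.011]
force: [-2.8, 3.8, 3.6]
gripper_width: 16.4
gripper_force: 100.0
```

```bash
python3 go.py 0 55 0
```

```text
shift cm [ 0.03  0.32 -0.19] turn [-0.12 -0.26  0.05] tgt [ 492.4 -117.7   96.7]
now at (corner offs) [ 2.8 52.7  0.7] F corner [-2.5  0.3  5.3] tq [ 0.23  0.34 -0.07]
```

Emit:
send_rows:
  plan:
    - [[-0.06,0.07,-0.05],[0,0,0],-1]
    - [[-0.11,0.14,-0.09],[0,0,0],-1]
    - [[-0.17,0.2,-0.14],[0,0,0],-1]
    - [[-0.17,0.2,-0.14],[0,0,0],-1]

```text
time_s: 6.7
tool_pos: [491.1, -119.7, 97.8]
ee_rot: [0.232, 0.718, 0.656, -0.011]
force: [-0.8, 1.7, 4.2]
gripper_width: 16.3
gripper_force: 99.9
```

```bash
python3 go.py 0 55 0
```

```text
shift cm [ 0.12  0.2  -0.11] turn [-0.08 -0.21  0.08] tgt [ 492.4 -117.7   96.7]
now at (corner offs) [ 1.1 52.8  0.6] F corner [0.3 0.4 4.6] tq [ 0.22 -0.15 -0.03]
```

Emit:
send_rows:
  plan:
    - [[-0.06,0.07,-0.05],[0,0,0],-1]
    - [[-0.11,0.14,-0.09],[0,0,0],-1]
    - [[-0.11,0.14,-0.09],[0,0,0],-1]

```text
time_s: 7.0
tool_pos: [490.1, -118.4, 96.9]
ee_rot: [0.232, 0.718, 0.656, -0.012]
force: [0.3, 0.5, 4.4]
gripper_width: 16.3
gripper_force: 99.6
```

```bash
python3 go.py 0 55 0
```

```text
shift cm [ 0.23  0.07 -0.02] turn [-0.06 -0.21  0.07] tgt [ 492.4 -117.7   96.7]
now at (corner offs) [-0.7 52.8  0.6] F corner [1.9 0.5 4. ] tq [ 0.22 -0.43 -0.01]
```

Emit:
send_rows:
  plan:
    - [[-0.06,0.07,-0.05],[0,0,0],-1]
    - [[-0.11,0.14,-0.09],[0,0,0],-1]
    - [[-0.11,0.14,-0.09],[0,0,0],-1]

```text
time_s: 7.3
tool_pos: [490.1, -118.1, 97.0]
ee_rot: [0.233, 0.717, 0.657, -0.012]
force: [3.2, -6.7, 4.5]
gripper_width: 16.5
gripper_force: 99.2
```

```bash
python3 go.py 0 55 0
```

```text
shift cm [ 0.23  0.04 -0.03] turn [ 0.08 -0.15  0.02] tgt [ 492.4 -117.7   96.7]
now at (corner offs) [-0.8 53.   0.8] F corner [ 8.4 -1.9  0.7] tq [-0.14 -1.25  0.1 ]
```

Emit:
send_rows:
  plan:
    - [[-0.31,-0.26,0],[0,0,0],-1]
    - [[-0.61,-0.51,0],[0,0,0],-1]
    - [[-0.92,-0.77,0],[0,0,0],-1]
    - [[-1.23,-1.03,0],[0,0,0],-1]
    - [[-1.23,-1.03,0],[0,0,0],-1]

```text
time_s: 7.8
tool_pos: [478.4, -127.9, 97.0]
ee_rot: [0.233, 0.717, 0.656, -0.01]
force: [6.2, -5.6, 1.6]
gripper_width: 16.2
gripper_force: 99.0
```

```bash
python3 go.py 0 0 0
```

```text
shift cm [-2.83 -2.5  -0.03] turn [-0.01 -0.03 -0.01] tgt [ 450.2 -153.    96.7]
now at (corner offs) [-0.8 37.7  0.8] F corner [ 8.1  1.1 -2.3] tq [ 0.21 -1.06  0.13]
```

Emit:
send_rows:
  plan:
    - [[-0.21,-0.22,-0.07],[0,0,0],-1]
    - [[-0.44,-0.41,-0.07],[0,0,0],-1]
    - [[-0.67,-0.61,-0.07],[0,0,0],-1]
    - [[-0.9,-0.8,-0.07],[0,0,0],-1]
    - [[-0.9,-0.8,-0.07],[0,0,0],-1]

```text
time_s: 8.3
tool_pos: [470.6, -134.8, 96.8]
ee_rot: [0.233, 0.717, 0.657, -0.009]
force: [4.8, 1.5, 4.8]
gripper_width: 16.5
gripper_force: 99.8
```

```bash
python3 go.py 0 0 0
```

```text
shift cm [-2.04 -1.82 -0.01] turn [-0.1   0.14 -0.1 ] tgt [ 450.2 -153.    96.7]
now at (corner offs) [-0.8 27.3  0.5] F corner [3.9 4.6 3.4] tq [ 0.68 -0.57  0.18]
```

Emit:
send_rows:
  plan:
    - [[-0.31,-0.09,-0.07],[0,0,0],-1]
    - [[-0.54,-0.28,-0.07],[0,0,0],-1]
    - [[-0.77,-0.48,-0.07],[0,0,0],-1]
    - [[-1.0,-0.67,-0.07],[0,0,0],-1]
    - [[-1.0,-0.67,-0.07],[0,0,0],-1]

```text
time_s: 8.8
tool_pos: [462.0, -141.8, 96.9]
ee_rot: [0.234, 0.717, 0.657, -0.008]
force: [6.3, -0.3, 5.3]
gripper_width: 16.7
gripper_force: 99.4
```

```bash
python3 go.py 0 0 0
```

```text
shift cm [-1.18 -1.11 -0.02] turn [-0.06  0.28 -0.15] tgt [ 450.2 -153.    96.7]
now at (corner offs) [-0.7 16.2  0.6] F corner [6.2 4.7 2.8] tq [ 0.83 -0.91  0.13]
```

Emit:
send_rows:
  plan:
    - [[-0.26,-0.16,-0.02],[0,0,0],-1]
    - [[-0.49,-0.35,-0.02],[0,0,0],-1]
    - [[-0.72,-0.54,-0.02],[0,0,0],-1]
    - [[-0.87,-0.67,-0.02],[0,0,0],-1]
    - [[-0.87,-0.67,-0.02],[0,0,0],-1]

```text
time_s: 9.3
tool_pos: [453.8, -148.7, 97.0]
ee_rot: [0.235, 0.717, 0.657, -0.008]
force: [7.7, -1.7, 3.6]
gripper_width: 16.6
gripper_force: 99.4
```

```bash
python3 go.py 0 0 0
```

```text
shift cm [-0.36 -0.43 -0.03] turn [-0.05  0.33 -0.16] tgt [ 450.2 -153.    96.7]
now at (corner offs) [-0.7  5.5  0.7] F corner [7.2 4.8 0.4] tq [ 0.84 -1.02  0.12]
```

Emit:
send_rows:
  plan:
    - [[-0.1,-0.04,-0.04],[0,0,0],-1]
    - [[-0.18,-0.1,-0.05],[0,0,0],-1]
    - [[-0.26,-0.16,-0.05],[0,0,0],-1]
    - [[-0.26,-0.16,-0.05],[0,0,0],-1]

```text
time_s: 9.7
tool_pos: [452.2, -150.1, 97.0]
ee_rot: [0.235, 0.716, 0.657, -0.007]
force: [7.9, 0.4, 6.5]
gripper_width: 16.6
gripper_force: 99.8
```

```bash
python3 go.py 0 0 0; python3 - <<'E'
from h import *
im,dp=capture("top");np.savez("top2.npz",im=im,dp=dp)
cv2.imwrite("pics/top2.png",cv2.resize(im[130:270,220:360,::-1],(600,600),interpolation=cv2.INTER_CUBIC))
E
```

```text
shift cm [-0.2  -0.29 -0.03] turn [-0.06  0.45 -0.2 ] tgt [ 450.2 -153.    96.7]
now at (corner offs) [-0.7  3.4  0.7] F corner [7.2 6.3 3.6] tq [ 1.02 -0.89  0.15]
```

View pics/top2.png

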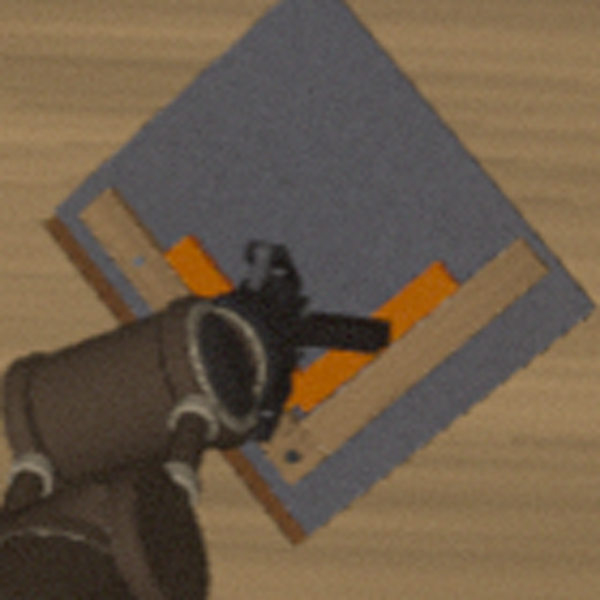

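The top view shows the side batten nearly square. The leg touches it near the crop's (440,270), with a small gap left at the heel (290,410).

Emit:
send_rows:
  plan:
    - [[-0.1,-0.05,-0.02],[0,0,0],-1]
    - [[-0.17,-0.12,-0.02],[0,0,0],-1]
    - [[-0.17,-0.12,-0.02],[0,0,0],-1]

```text
time_s: 10.05
tool_pos: [450.9, -151.2, 97.1]
ee_rot: [0.236, 0.716, 0.657, -0.006]
force: [7.6, 2.2, 7.1]
gripper_width: 16.7
gripper_force: 100.2
```

```bash
python3 go.py 0 0 0
```

```text
shift cm [-0.07 -0.18 -0.03] turn [-0.06  0.49 -0.22] tgt [ 450.2 -153.    96.7]
now at (corner offs) [-0.7  1.7  0.7] F corner [6.1 7.2 4.9] tq [ 1.07 -0.79  0.2 ]
```

Emit:
send_rows:
  plan:
    - [[-0.08,0.0,-0.03],[0,0,0],-1]
    - [[-0.16,-0.05,-0.03],[0,0,0],-1]
    - [[-0.16,-0.05,-0.03],[0,0,0],-1]

```text
time_s: 10.35
tool_pos: [450.3, -151.6, 97.2]
ee_rot: [0.236, 0.716, 0.657, -0.006]
force: [9.5, 2.0, 7.1]
gripper_width: 16.8
gripper_force: 99.8
```

```bash
python3 go.py 0 0 0
```

```text
shift cm [-0.01 -0.14 -0.05] turn [-0.08  0.62 -0.25] tgt [ 450.2 -153.    96.7]
now at (corner offs) [-0.7  1.   0.9] F corner [7.3 8.6 4.2] tq [ 1.34 -0.91  0.14]
```

Emit:
send_rows:
  plan:
    - [[-0.08,-0.06,0],[0,0,0],-1]
    - [[-0.12,-0.1,0],[0,0,0],-1]
    - [[-0.12,-0.1,0],[0,0,0],-1]

```text
time_s: 10.65
tool_pos: [450.0, -151.8, 97.4]
ee_rot: [0.237, 0.716, 0.656, -0.004]
force: [10.5, 5.2, 7.2]
gripper_width: 16.6
gripper_force: 100.1
```

```bash
python3 go.py 0 0 0; python3 - <<'E'
from m import *
from g import frame
C=np.load("C.npy");F=frame().as_matrix();im,dp=capture("top");P,o,d=cloud(dp,camera_params("top"));hsv=cv2.cvtColor(im,cv2.COLOR_RGB2HSV)
X=(P-C)@F;h,s=hsv[...,0],hsv[...,1]
b=(s>70)&(s<190)&(h>8)&(h<25)&(abs(X[...,2]-18)<8)&(X[...,0]>-40)&(X[...,0]<210)&(abs(X[...,1]+15)<40)
T=(onplane(o,d[b],F[:,2],C+18*F[:,2])-C)@F;print("side",b.sum(),edges(T[:,0],T[:,1],50,195))
cv2.imwrite("pics/top3.png",cv2.resize(im[170:270,260:360,::-1],(600,600),interpolation=cv2.INTER_CUBIC))
E
```

```text
shift cm [ 0.01 -0.12 -0.06] turn [-0.18  0.79 -0.27] tgt [ 450.2 -153.    96.7]
now at (corner offs) [-0.6  0.7  1. ] F corner [ 5.8 11.4  5.2] tq [ 1.85 -0.56 -0.03]
side 828 [array([-9.30171195e-03, -2.68233507e+01]), array([-0.00870658,  0.41438675])]
```

View pics/top3.png

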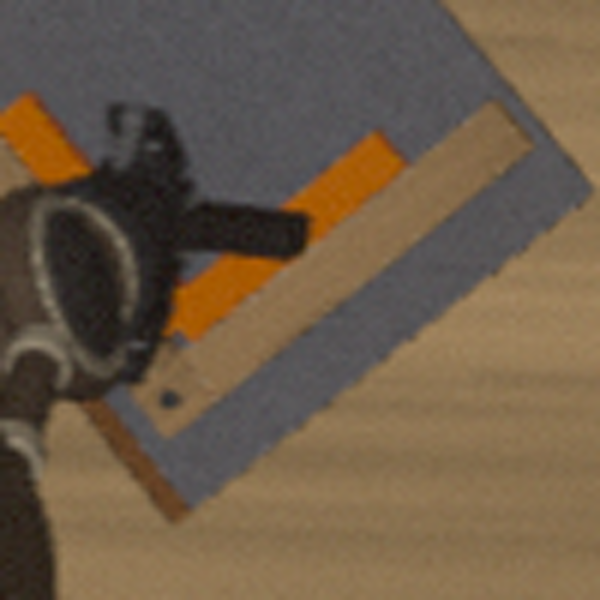

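Emit:
send_rows:
  plan:
    - [[-0.04,0.05,-0.04],[0,0,0],-1]
    - [[-0.09,0.1,-0.07],[0,0,0],-1]
    - [[-0.09,0.1,-0.07],[0,0,0],-1]
    - [[-0.09,0.1,-0.07],[0,0,0],-1]
    - [[-0.09,0.1,-0.07],[0,0,0],-1]
    - [[-0.09,0.1,-0.07],[0,0,0],-1]
    - [[-0.09,0.1,-0.07],[0,0,0],-1]
    - [[-0.09,0.1,-0.07],[0,0,0],-1]

```text
time_s: 11.5
tool_pos: [449.9, -151.6, 97.4]
ee_rot: [0.237, 0.716, 0.656, -0.004]
force: [12.6, 1.9, 7.3]
gripper_width: 16.9
gripper_force: 99.5
```

```bash
python3 go.py 0 0 0; python3 - <<'E'
from h import *
p=camera_params("wrist");im,dp=capture("wrist");np.savez("w3.npz",im=im,dp=dp,q=p["rotation"],o=p["origin"])
cv2.imwrite("pics/w3.png",im[:,:,::-1])
E
```

```text
shift cm [ 0.02 -0.13 -0.07] turn [-0.09  0.82 -0.29] tgt [ 450.2 -153.    96.7]
now at (corner offs) [-0.7  0.7  1.2] F corner [ 9.2 10.9  3.5] tq [ 1.61 -1.16  0.  ]
```

View pics/w3.png

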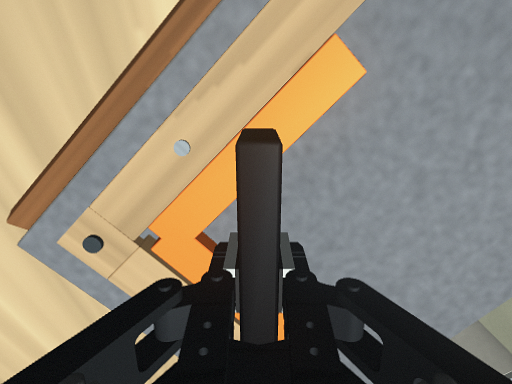

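Emit:
send_rows:
  plan:
    - [[0,0,0],[0,0,0],-1]
    - [[0,0,0],[0,0,0],-1]
    - [[0,0,0],[0,0,0],-1]
    - [[0,0,0],[0,0,0],-1]
    - [[0,0,0],[0,0,0],-1]
    - [[0,0,0],[0,0,0],-1]

```text
time_s: 12.15
tool_pos: [449.9, -151.6, 97.4]
ee_rot: [0.237, 0.716, 0.656, -0.004]
force: [11.6, 1.4, 6.1]
gripper_width: 16.5
gripper_force: 99.5
```

Emit:
send_rows:
  plan:
    - [[0.11,0.0,0.03],[0,0,0],-1]
    - [[0.16,0.02,0.04],[0,0,0],-1]
    - [[0.16,0.02,0.04],[0,0,0],-1]

```text
time_s: 12.45
tool_pos: [450.1, -151.6, 97.2]
ee_rot: [0.237, 0.716, 0.656, -0.006]
force: [9.7, 0.7, 8.2]
gripper_width: 16.4
gripper_force: 100.1
```

```bash
python3 go.py 0 0 0
```

```text
shift cm [ 0.01 -0.13 -0.05] turn [-0.06  0.64 -0.23] tgt [ 450.2 -153.    96.7]
now at (corner offs) [-0.7  0.8  0.9] F corner [8.8 7.9 4.8] tq [ 1.23 -1.16  0.02]
```

Emit:
send_rows:
  plan:
    - [[0.1,0,0.03],[0,0,0],-1]
    - [[0.2,-0.01,0.07],[0,0,0],-1]
    - [[0.2,-0.01,0.07],[0,0,0],-1]

```text
time_s: 12.75
tool_pos: [450.3, -151.7, 97.0]
ee_rot: [0.235, 0.717, 0.656, -0.007]
force: [6.9, 1.4, 8.4]
gripper_width: 16.4
gripper_force: 100.3
```

```bash
python3 go.py 0 0 0
```

```text
shift cm [-0.01 -0.13 -0.03] turn [-0.06  0.44 -0.15] tgt [ 450.2 -153.    96.7]
now at (corner offs) [-0.6  0.9  0.7] F corner [6.8 6.2 6. ] tq [ 0.75 -0.81 -0.02]
```

Emit:
send_rows:
  plan:
    - [[0.09,0.01,0.08],[0,0,0],-1]
    - [[0.17,0.02,0.16],[0,0,0],-1]
    - [[0.17,0.02,0.16],[0,0,0],-1]

```text
time_s: 13.05
tool_pos: [450.2, -151.6, 97.2]
ee_rot: [0.234, 0.717, 0.657, -0.008]
force: [8.5, -3.0, 0.5]
gripper_width: 16.7
gripper_force: 99.0
```

```bash
python3 go.py 0 0 0
```

```text
shift cm [-0.01 -0.14 -0.04] turn [-0.08  0.23 -0.11] tgt [ 450.2 -153.    96.7]
now at (corner offs) [-0.7  0.9  0.9] F corner [ 7.1  4.6 -3. ] tq [ 0.77 -1.04  0.06]
```

Emit:
send_rows:
  plan:
    - [[0.08,-0.02,0.02],[0,0,0],-1]
    - [[0.16,-0.05,0.05],[0,0,0],-1]
    - [[0.16,-0.05,0.05],[0,0,0],-1]

```text
time_s: 13.35
tool_pos: [450.4, -151.8, 96.9]
ee_rot: [0.233, 0.718, 0.656, -0.009]
force: [6.6, -0.5, 2.9]
gripper_width: 16.6
gripper_force: 99.6
```

```bash
python3 go.py 0 0 0
```

```text
shift cm [-0.02 -0.12 -0.02] turn [-0.12  0.09 -0.03] tgt [ 450.2 -153.    96.7]
now at (corner offs) [-0.6  0.9  0.5] F corner [5.4 4.8 0.5] tq [ 0.71 -0.59  0.01]
```

Emit:
send_rows:
  plan:
    - [[0.1,0,0.03],[0,0,0],-1]
    - [[0.2,-0.01,0.07],[0,0,0],-1]
    - [[0.2,-0.01,0.07],[0,0,0],-1]

```text
time_s: 13.65
tool_pos: [450.4, -151.8, 96.8]
ee_rot: [0.232, 0.718, 0.656, -0.011]
force: [1.1, 2.6, 6.1]
gripper_width: 16.6
gripper_force: 100.3
```

Emit:
send_rows:
  plan:
    - [[0,0,0],[0,0,0],0.1]
    - [[0,0,0],[0,0,0],0.1]
    - [[0,0,0],[0,0,0],0.1]
    - [[0,0,0],[0,0,0],0.1]
    - [[0,0,0],[0,0,0],0.1]

```text
time_s: 14.15
tool_pos: [448.6, -152.1, 95.7]
ee_rot: [0.231, 0.718, 0.656, -0.012]
force: [0.0, -0.3, 0.8]
gripper_width: 46.8
gripper_force: 0.0
```

```bash
python3 go.py 0 0 0
```

```text
shift cm [ 0.16 -0.09  0.11] turn [-0.1  -0.35  0.12] tgt [ 450.2 -153.    96.7]
now at (corner offs) [-2.  -0.7 -0.2] F corner [ 0.6 -0.2  0.6] tq [ 0.01  0.23 -0.02]
```

Released. I'll retreat along the board normal and look.

Emit:
send_rows:
  plan:
    - [[-0.87,1.04,2.67],[0,0,0],0.1]
    - [[-2.0,2.4,6.2],[0,0,0],0.1]
    - [[-3.5,4.2,10.7],[0,0,0],0.1]
    - [[-4.9,5.9,15.1],[0,0,0],0.1]
    - [[-4.9,5.9,15.1],[0,0,0],0.1]
    - [[-4.9,5.9,15.1],[0,0,0],0.1]
    - [[-4.9,5.9,15.1],[0,0,0],0.1]

```text
time_s: 14.85
tool_pos: [399.3, -93.2, 245.9]
ee_rot: [0.23, 0.718, 0.656, -0.013]
force: [-0.7, -0.3, -0.9]
gripper_width: 47.0
gripper_force: 0.0
```

```bash
python3 - <<'E'
from m import *
from g import frame
C=np.load("C.npy");F=frame().as_matrix();p=camera_params("wrist");im,dp=capture("wrist");np.savez("w4.npz",im=im,dp=dp,q=p["rotation"],o=p["origin"])
cv2.imwrite("pics/w4.png",im[:,:,::-1])
P,o,d=cloud(dp,p);X=(P-C)@F;hsv=cv2.cvtColor(im,cv2.COLOR_RGB2HSV);h,s=hsv[...,0],hsv[...,1]
for n,x,y in (("orgA",-0+12,120),("orgB",120,12),("bat",-15,120),("side",120,-15)):
    i=np.nanargmin(np.abs(X[...,0]-x)+np.abs(X[...,1]-y));print(n,np.unravel_index(i,h.shape),hsv.reshape(-1,3)[i],X.reshape(-1,3)[i].round(1))
E
```

```text
orgA (np.int64(97), np.int64(283)) [ 17 169 228] [ 12.  120.1  14.2]
orgB (np.int64(230), np.int64(279)) [ 16 174 228] [119.   12.   13.2]
bat (np.int64(77), np.int64(265)) [ 19  93 190] [-14.8 120.2  18.6]
side (np.int64(247), np.int64(264)) [ 18  92 197] [120.5 -14.8  18.5]
```

View pics/w4.png

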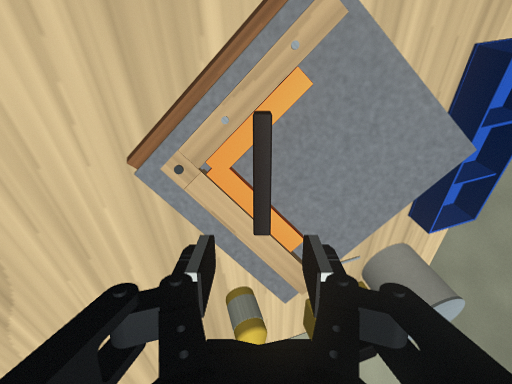

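The square lies flush along both battens, with its heel at (205,168). I'll check the numbers.

```bash
python3 - <<'E'
from m import *
from g import frame
C=np.load("C.npy");F=frame().as_matrix();z=np.load("w4.npz");p=dict(camera_params("wrist"));p["rotation"]=z["q"];p["origin"]=z["o"]
P,o,d=cloud(z["dp"],p);X=(P-C)@F;hsv=cv2.cvtColor(z["im"],cv2.COLOR_RGB2HSV);h,s=hsv[...,0],hsv[...,1]
on=lambda m,H:(onplane(o,d[m],F[:,2],C+H*F[:,2])-C)@F
bt=(h>12)&(h<24)&(s>60)&(s<135)&(abs(X[...,2]-18)<5);og=(h>10)&(h<22)&(s>150)&(hsv[...,2]>150)&(abs(X[...,2]-14)<5)
T=on(bt,18);k=abs(T[:,0]+15)<22;print("bottom outer,inner x=f(y)",edges(T[k,1],T[k,0],20,200,4))
k=abs(T[:,1]+15)<22;print("side outer,inner y=f(x)",edges(T[k,0],T[k,1],20,150,4))
T=on(og,14);k=T[:,0]<40;print("legY outer,inner",edges(T[k,1],T[k,0],95,145,4))
k=T[:,1]<40;print("legX outer,inner",edges(T[k,0],T[k,1],15,60,4),edges(T[k,0],T[k,1],15,145,4))
E
```

```text
bottom outer,inner x=f(y) [array([-2.49294860e-03, -2.83867608e+01]), array([-0.0027613, -1.1261517])]
side outer,inner y=f(x) [array([-2.98078649e-03, -2.67250451e+01]), array([-0.00144322,  0.82751685])]
legY outer,inner [array([6.66377291e-04, 1.53129075e+00]), array([-2.28241449e-03,  2.32959764e+01])]
legX outer,inner [array([-0.01108374,  3.12843722]), array([-0.37106638, 42.86461627])] [array([-1.25285738e-03,  2.71793366e+00]), array([3.39395508e-04, 2.39853757e+01])]
```

```bash
python3 -c "
from rig import *
print(job_done())"
```

```text
the job is handed in; nothing more can be done
None
```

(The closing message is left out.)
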